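Pump a one-hand ratchet clamp onto a mended bowl and keep holding

TASK

The small mended bowl stands in the blue bench clamp: pump the orange trigger against the black handle with full squeezes and full releases until the jaw's sprung pad presses lightly on the bowl, and stop there, since more than one stroke beyond first touch crushes the mend. Finish while still holding the trigger squeezed; do not let go. Move the jaw by the trigger alone, and do not touch the bowl, the jaw or its rod, nor shift the other things on the table.

Things in the scene. Friction and masses are not known exactly. Their poses are not given: they have to be found in the camera images.
- clamp: whole clamp, fixed: plywood board 335 x 110 x 12 on the table. Origin on the table under the handle's front face; +x the way the jaw travels (to the bowl), z up. In this frame (mm): board x -80 to 254; blue cheeks x -38 to 54, y within 19, up to z 100; fixed rubber V jaw x 184 to 237, up to z 62; rod and jaw stay below z 65. Place and yaw differ each time
- trigger_grip (a point): middle of the front (+x) face of the orange trigger (upright bar 24 wide, 10 thick, top 188 above the table) at the height to squeeze, 160 above the table; moves with the trigger, which swings along the clamp's x on a pivot 72 below. Released this face is 50 in front of the handle's back face, fully squeezed 30
- handle_back (a point): middle of the back (-x) face of the black handle, a fixed upright bar 30 wide, 16 thick, top at 194, this point at 160. Fingers point down and close along the clamp's x, one in front of the trigger, one behind this face. Only the trigger gives: keep the fingers' middle some 15 in front of this face (middle of the squeezed pair), open to 75 or more to release
- trigger (a joint): trigger angle in rad: 0 released (a spring returns it), 0.28 squeezed home on its stop. Takes 3 to 5 N at the grip point, up to 12 N with the pad pressing. Each squeeze to 0.26 or more after a release to 0.02 or less moves the rod on by one 5 mm tooth (the first one by 4 to 10 mm); short strokes may not move it
- trigger_unit: the trigger with its pivot pins; its origin is that of clamp
- push_rod (a joint): travel of the jaw's toothed push rod in m, grows towards the bowl; starts between 0.004 and 0.016. The pad reaches the bowl at 0.028 to 0.030; the ratchet cannot be drawn back. It falls back up to 2 mm when the trigger is released
- jaw_unit: rod guides, toothed steel push rod and the blue jaw with its pad (the robot must not touch them); its origin is that of clamp
- pad (a joint): how far the jaw's spring-backed pad is pushed in, in m: 0 while it is free, growing as it presses on the bowl; 1.2 N per mm. The first stroke that touches the bowl gives 2 to 5 mm (2 to 6 N), every further full stroke 5 mm (6 N) more; the mend is crushed at 12 N
- pad_rubber: black rubber face of the pad, 52 wide and 46 high; its origin is no useful point
- pad_face (a point): middle of the rubber face that meets the bowl, 40 above the table
- bowl: small mended bowl, cream with a white part, 76 x 76 x 43, standing upright and loose on the steel bed plate (14 above the table) between the V jaw and the pad; origin at the centre of its underside
- bowl_2: large white and cream bystander bowl, 130 x 130 x 61; origin at the centre of its underside
- glue_bottle: bystander: small brown dropper bottle with black teat, 33 x 34 x 102; origin at the centre of its underside
- plaster_jar: bystander: brown jar with blue lid, 47 x 47 x 81; origin at the centre of its underside
- sanding_block: bystander: cork sanding block, 50 x 76 x 28; origin at the centre of its underside
Not all that is in view belongs to the job. Of the things like the bowl, leave any that is green; of the rest the larger one is meant.

How it is judged:
On the way, in this order (a step that is already met when the one before it is completed fails the run):
1. the trigger has been squeezed home by the fingers (value of joint trigger above 0.24 rad and contact force between the fingers and trigger_unit above 1 N), for 0.1 s.
2. the trigger has been released again (value of joint trigger below 0.05 rad), for 0.05 s.
3. the pad presses on the bowl while the fingers squeeze the trigger (contact force between pad_rubber and bowl above 1.5 N and contact force between the fingers and trigger_unit above 1 N), for 0.2 s.
At the end, for the whole second after the job is handed in: the fingers still hold the trigger squeezed (over 0.15 rad, over 1.5 N) and the pad presses the upright bowl (tilt under 0.12 rad, standing on the bed, at rest) into the V jaw with 1.5 to 12 N (value of joint trigger above 0.15 rad and contact force between the fingers and trigger_unit above 1.5 N and contact force between pad_rubber and bowl between 1.5 and 12 N and contact force between clamp and bowl above 1.5 N and angle between bowl's own z axis and vertical below 0.12 rad and z of bowl in the frame of clamp below 0.022 m and linear speed of bowl below 0.02 m/s); the arm keeps its last pose, push and grip.
It fails at once if the bowl is pressed with more than 12 N: crushed (contact force between pad_rubber and bowl above 12 N).
It fails at once if the robot touches the jaw or its rod (contact force between any of the fingers, the arm and jaw_unit above 1 N).
It fails at once if the robot touches the bowl (contact force between any of the fingers, the arm and bowl above 1 N).
It fails at once if a bystander is moved by more than 3 cm (distance of any of bowl_2, glue_bottle, plaster_jar, sanding_block from where it was at the start of the episode above 0.03 m).
It also fails if it takes over 48 s, if anything falls off the work surface, if the arm or the gripper's body presses on something with over 40 N, if the wrist force passes 120 N, or if a joint passes its speed limit or range.

ROBOT

A 6-joint arm with a two-finger parallel gripper is mounted at the origin on a cart in front of the work surface, level with it; the furniture and walls round the work are solid. World frame = base frame: x ahead of the robot, y to its left, z up, the work surface at z = 0. Lengths are in m, angles in rad, forces in N, time in s.
With the tool pointing down it reaches from about 0.275 to 0.825 m from the base axis. Payload 5.2 kg.
Tool frame: the origin (TCP) lies midway between the tips of the shut fingers; the grasp point (between the pads) lies 19 mm behind it; z points along the fingers, y is the line along which they close (so a half turn about z gives the same grasp; the last joint's range is limited). The gripper opens to 93 mm and grips with 3 to 60 N. Pads are 15 mm wide; open, the fingers measure 128 mm over their backs; the gripper's body (75 mm by 188 mm) begins 65 mm behind the grasp point.
Start: joints at [-1.331, 0.259, 1.535, -0, 1.348, -0.203], TCP at [0.236, -0.497, 0.219] pointing down, gripper open.
Joint ranges: [-3.14, 3.14], [-0.91, 2.08], [0.19, 2.58], [-1.22, 4.36], [0.22, 2.71], [-3.12, 3.12]. Speed limits (rad/s): [2.57, 2.57, 3.14, 3.14, 3.14, 3.14].

INTERFACE

Orientations are given as a unit quaternion [x, y, z, w].
In Python, from bench import arm gives the robot as it stands. The module is installed in compiled form; this text tells all that it offers.
- The arm moves only by the tool move_arm, never from a script. Its argument "rows" is a list of rows, each a list of 7 numbers: the gripper command: -1 is shut, 1 is fully open, values between are in proportion, then the shift along the tool's x, y, z in mm, then the turn, a rotation vector about the tool's x, y, z in rad. A call has 1 to 8 rows; each row shifts and turns the commanded pose from where the row before left it, along the tool's axes as they then stand; what a row does not reach is not made up. A row lasts 1/10 s, in which the tool goes at most 50 mm and 8.59 degrees, less where a joint would pass 70% of its speed; a pose out of reach is approached as far as the arm can. A call with a gripper value outside its range is refused whole. The fingers move at their own pace and stop on an object; "force" is the grip in N (left out, the last holds). Time passes only in rows, so rows that do not move let the fingers close. It gives the time, the measured TCP pose, the force, the opening and the grip force at its end, in the units of the state.
- arm.get_obs(): the state, without advancing time (a new reading comes with each control period).
- arm.grab_frame(name): name is "scene" or "top" or "wrist"; returns (picture, depth): 480x640x3 uint8, red, green, blue; 480x640 float32, m along the optical axis (not along the pixel's ray), 0 where there is no reading.
- arm.get_calibration(name): a dict with "fx", "fy", "cx", "cy" (pixels), "k1" (the pictures are not rectified: a ray, as slopes to the right and down, at radius r is drawn at 1 + k1 r^2 times it, then the intrinsics apply), "cam_to_world" (4x4, takes a point from camera to world coordinates); the wrist camera has in their place "tool_from_camera" (4x4, takes a point from camera to tool coordinates, whose origin is the TCP and whose axes are the flange's). Camera axes: x right, y down, z forward; pixel columns grow to the right and rows downward; lengths in m; the calibration is good to about 2 mm. A picture is of the moment at which its call begins: read the wrist's pose just before it. get_calibration takes no time and is no camera call.
- arm.hand_in(): hands the job in; it is judged then, once.
The state is a dict: "clock": time; "qpos": joint angles; "joint_vel": joint speeds; "tau": joint torques, N m; "ee_pos": TCP position; "eef_rot": TCP orientation; "contact_force": force on the tool from outside, world axes, zero at the start; "ft_torque": the same for the moment, N m; "grip_width": opening from 0.0 (shut) to 1.0 (fully open); "finger_force": force on a finger pad.
Only numpy, scipy, OpenCV 4.12 (cv2) and the standard library are available. Lean on these libraries where they do the work, as an engineer would, in place of code of your own. Each camera call takes 0.05 s, during which the arm holds its last target. There are 200 camera calls.

## Working session

There is one attempt and no reset: what is moved stays moved. The work goes in short steps, Python scripts to look and compute and a tool call to move; the robot and the scene stay as the last step left them, time stands still between calls to the robot, and variables do not carry over. Pictures are saved under pics/ and viewed, at most 10 in all, crops included, and the job is handed in when it is done.

Besides the shell and the picture viewer there is one more tool, called after ">>>" as name(argument=value, ...) on one line, values as JSON. move_arm: Moves the arm, as the interface text tells. Its arguments: {"type":"object","properties":{"rows":{"type":"array","items":{"type":"array","items":{"type":"number"}}},"force":{"type":"number"}},"required":["rows"]}

```bash
mkdir -p pics; cat > h.py <<'E'
import numpy as np, cv2
from bench import arm
def pt(cal,depth,u,v,T=None,d=None):
    """pixel + depth -> world"""
    K=np.array([[cal['fx'],0,cal['cx']],[0,cal['fy'],cal['cy']],[0,0,1.]])
    xy=cv2.undistortPoints(np.array([[[u,v]]],float),K,np.array([cal['k1'],0,0,0.]))[0,0]
    if d is None: d=depth[int(round(v)),int(round(u))]
    return ((cal['cam_to_world'] if T is None else T)@np.r_[xy*d,d,1])[:3]
E
python3 - <<'E'
from h import *
for n in ("top","scene"):
    im,d=arm.grab_frame(n); cv2.imwrite(f'pics/{n}.png',im[:,:,::-1]); np.save(f'{n}.npy',d)
o=arm.get_obs(); print(o)
E
```

```text
{'clock': 0.1, 'qpos': array([-1.33080863e+00,  2.59257055e-01,  1.53593546e+00, -1.21906366e-05,
        1.34798853e+00, -2.02824131e-01]), 'joint_vel': array([ 5.02651508e-04, -1.40583601e-03, -2.70197614e-03, -4.56346382e-04,
        1.15868393e-05, -2.17406131e-03]), 'tau': array([ 2.41646929e-03, -4.38213551e+01, -2.84641385e+01,  7.20847026e-02,
        3.63701850e-02, -4.93819675e-05]), 'ee_pos': array([ 0.2355559 , -0.49648327,  0.21792319]), 'eef_rot': array([ 9.75589068e-01,  2.19602684e-01, -2.06993405e-05, -7.93951845e-04]), 'contact_force': array([-0.47303195,  0.15215592,  0.05355435]), 'ft_torque': array([ 0.00527168, -0.02203154, -0.04504784]), 'finger_force': 0.0, 'grip_width': 1.0032541249026783}
```

View pics/top.png

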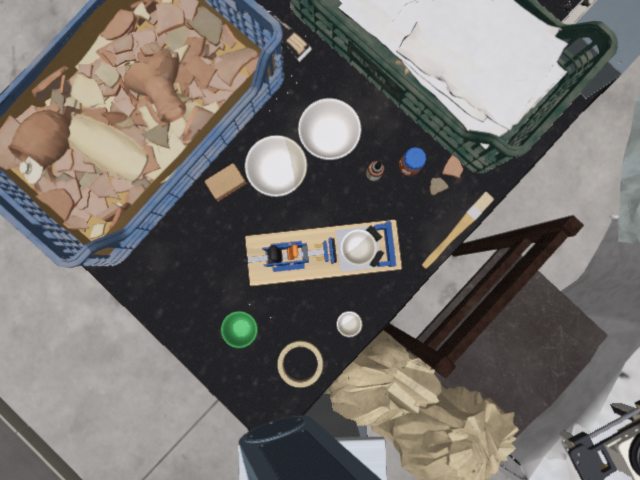

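View pics/scene.png

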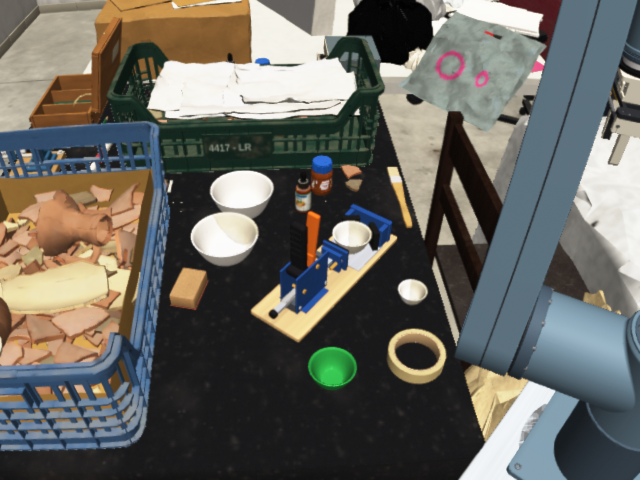

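The top picture shows the clamp at about (323,252), with its handle (dark) near (273,254), its trigger (orange) near (294,254), and the jaw travelling right. There are three small bowls: cream and white in the clamp at (357,247), a tiny one at (349,324), and a green one at (239,330). Green is ruled out and the clamped one is the larger of the other two, so that is the one meant. I'll confirm this in a crop and measure.

```bash
python3 - <<'E'
from h import *
c=arm.get_calibration("top"); d=np.load('top.npy'); im=cv2.imread('pics/top.png')
cr=cv2.resize(im[205:345,225:410],None,fx=4,fy=4,interpolation=cv2.INTER_CUBIC); cv2.imwrite('pics/crop.png',cr)
print(c['fx'],c['cam_to_world'].round(3))
# all world points in the crop
V,U=np.mgrid[205:300,235:410]; 
K=np.array([[c['fx'],0,c['cx']],[0,c['fy'],c['cy']],[0,0,1.]])
xy=cv2.undistortPoints(np.stack([U.ravel(),V.ravel()],1)[:,None].astype(float),K,np.array([c['k1'],0,0,0.]))[:,0]
D=d[V,U].ravel(); P=(c['cam_to_world']@np.c_[xy*D[:,None],D,np.ones(len(D))].T).T[:,:3]
rgb=im[V,U].reshape(-1,3)[:,::-1].astype(int); uv=np.c_[U.ravel(),V.ravel()]
hi=P[:,2]>0.165
for p,q,r in zip(P[hi],uv[hi],rgb[hi]): print(p.round(4),q,r)
# board: wood coloured at z~12mm
w=(abs(P[:,2]-0.012)<.006)&(rgb[:,0]>150)&(rgb[:,0]-rgb[:,2]>40)
r=cv2.minAreaRect(P[w][:,:2].astype(np.float32)*1000); print(w.sum(),r, cv2.boxPoints(r))
for n,(u,v) in dict(bowl=(357,247),tiny=(349,324),green=(239,330)).items(): print(n,pt(c,d,u,v))
E
```

```text
512.8385928399218 [[-0.028 -0.997  0.074  0.5  ]
 [-1.     0.027 -0.01  -0.02 ]
 [ 0.008 -0.074 -0.997  1.138]
 [ 0.     0.     0.     1.   ]]
[ 0.4999 -0.0205  1.1378] [253 205] [38 37 41]
[ 0.4999 -0.0205  1.1378] [284 205] [36 37 39]
[ 0.4999 -0.0205  1.1378] [403 205] [42 41 46]
[ 0.4999 -0.0205  1.1378] [247 206] [36 36 40]
[ 0.4999 -0.0205  1.1378] [280 206] [40 39 40]
[ 0.4999 -0.0205  1.1378] [297 207] [36 36 40]
[ 0.4999 -0.0205  1.1378] [393 208] [36 35 38]
[ 0.4999 -0.0205  1.1378] [405 209] [35 36 38]
[ 0.4999 -0.0205  1.1378] [283 210] [44 44 45]
[ 0.4999 -0.0205  1.1378] [331 212] [36 37 40]
[ 0.4999 -0.0205  1.1378] [403 212] [38 37 41]
[ 0.4999 -0.0205  1.1378] [260 214] [35 33 38]
[ 0.4999 -0.0205  1.1378] [301 214] [36 37 39]
[ 0.4999 -0.0205  1.1378] [237 215] [33 34 39]
[ 0.4999 -0.0205  1.1378] [266 215] [35 37 39]
[ 0.4999 -0.0205  1.1378] [280 217] [39 37 40]
[ 0.4999 -0.0205  1.1378] [294 222] [36 35 37]
[ 0.4999 -0.0205  1.1378] [359 222] [37 37 38]
[ 0.4999 -0.0205  1.1378] [407 224] [36 37 39]
[ 0.4999 -0.0205  1.1378] [350 227] [212 192 159]
[ 0.4999 -0.02
[... 12535 characters left out ...]
9 -0.0205  1.1378] [307 285] [36 36 39]
[ 0.4999 -0.0205  1.1378] [296 286] [32 34 35]
[ 0.4999 -0.0205  1.1378] [324 286] [36 36 38]
[ 0.4999 -0.0205  1.1378] [371 289] [35 35 40]
[ 0.4999 -0.0205  1.1378] [368 292] [36 36 40]
[ 0.4999 -0.0205  1.1378] [287 295] [40 37 41]
[ 0.4999 -0.0205  1.1378] [370 296] [35 36 39]
[ 0.4999 -0.0205  1.1378] [391 298] [36 36 40]
3485 ((560.1285400390625, -36.13008117675781), (109.6259536743164, 334.79931640625), 4.726101875305176) [[ 491.70944  126.18423]
 [ 519.29443 -207.47675]
 [ 628.5476  -198.4444 ]
 [ 600.96265  135.21658]]
bowl [ 0.56842806 -0.11063307  0.02172136]
tiny [ 0.40128872 -0.08868545  0.00849497]
green [0.39502199 0.15158421 0.0078104 ]
```

View pics/crop.png

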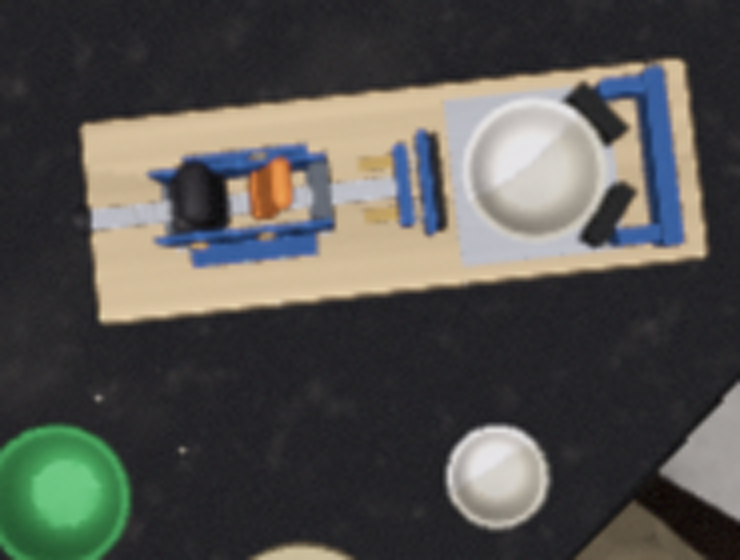

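The crop confirms it: the cream and white bowl sits in the clamp at crop (535,168). The tiny decoy is at (497,477) and the green bowl at bottom left. The clamp origin is about (0.553, 0.051), with its +x along (0.082, -0.997). Next I raise the tool, turn it and start over.

>>> move_arm(rows=[[1, 0, 0, -15, 0, 0, 0.12], [1, 0, 0, -15, 0, 0, 0.12], [1, 0, 0, -15, 0, 0, 0.12], [1, 0, 0, 0, 0, 0, 0], [1, 25, -35, 0, 0, 0, 0], [1, 25, -35, 0, 0, 0, 0], [1, 25, -35, 0, 0, 0, 0], [1, 25, -35, 0, 0, 0, 0]], force=20)

```text
clock: 0.9
ee_pos: [0.324, -0.3473, 0.2624]
eef_rot: [0.999, 0.043, -0.0, -0.001]
contact_force: [0.7, -0.6, -0.2]
grip_width: 0.998
finger_force: 0.0
```

>>> move_arm(rows=[[1, 25, -35, 0, 0, 0, 0], [1, 25, -35, 0, 0, 0, 0], [1, 25, -35, 0, 0, 0, 0], [1, 25, -35, 0, 0, 0, 0], [1, 25, -35, 0, 0, 0, 0], [1, 25, -35, 0, 0, 0, 0], [1, 0, 0, 0, 0, 0, 0], [1, 0, 0, 0, 0, 0, 0]])

```text
clock: 1.7
ee_pos: [0.4556, -0.1266, 0.2627]
eef_rot: [0.999, 0.044, -0.001, -0.0]
contact_force: [0.0, -0.8, 0.8]
grip_width: 0.998
finger_force: 0.0
```

```bash
cat > to.py <<'E'
from h import *
from scipy.spatial.transform import Rotation as R
o=arm.get_obs(); Rm=R.from_quat(o['eef_rot'])
yd=np.array([.0824,-.9966,0]); zd=np.array([0,0,-1.]); xd=np.cross(yd,zd)
G=np.array([.5528,.0516,.141])
print('shift mm',Rm.inv().apply(G-o['ee_pos'])*1000,'turn',(Rm.inv()*R.from_matrix(np.c_[xd,yd,zd])).as_rotvec(),'clock',o['clock'],o['ee_pos'],o['grip_width'],o['finger_force'],o['contact_force'])
E
python3 to.py; python3 - <<'E'
from h import *
print(arm.get_calibration('wrist'))
for n in('top','wrist'):
    im,d=arm.grab_frame(n); cv2.imwrite(f'pics/{n}2.png',im[:,:,::-1]); np.save(f'{n}2.npy',d)
a=cv2.resize(cv2.imread('pics/top2.png')[180:330,210:430],(800,545)); cv2.imwrite('pics/c2.png',a)
E
```

```text
shift mm [ 112.66585933 -168.85155989  121.57183126] turn [-0.00043318  0.00163325  0.00566032] clock 1.7 [ 0.45563968 -0.12655054  0.26268161] 0.9983818333289969 0.0 [ 0.02607916 -0.78399774  0.84134975]
{'fx': 420.2668928916873, 'fy': 420.2668928916873, 'cx': 321.1907682747486, 'cy': 243.1805045879113, 'k1': -0.05346078358751791, 'tool_from_camera': array([[ 9.14558925e-04, -9.63560146e-01, -2.67490201e-01,
         7.44705515e-02],
       [ 9.99999405e-01,  7.22398025e-04,  8.16794161e-04,
         8.46631560e-05],
       [-5.93795908e-04, -2.67490789e-01,  9.63560234e-01,
        -1.66807688e-01],
       [ 0.00000000e+00,  0.00000000e+00,  0.00000000e+00,
         1.00000000e+00]])}
```

View pics/c2.png

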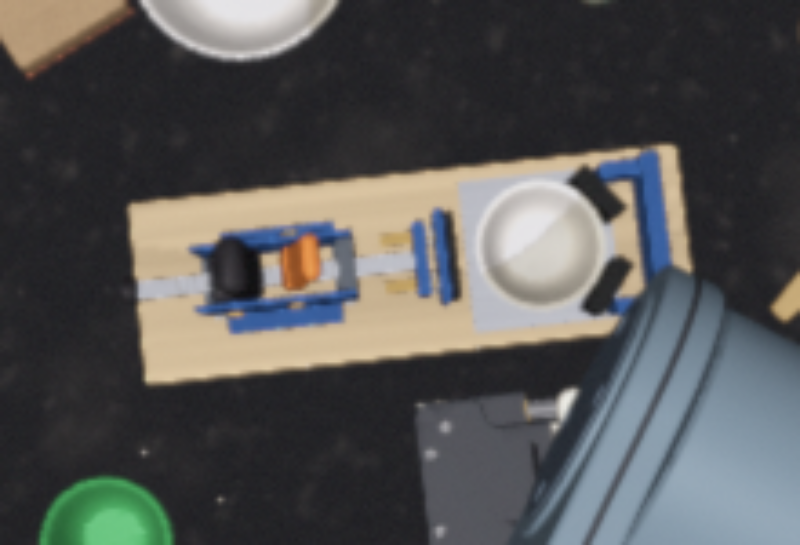

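View pics/wrist2.png

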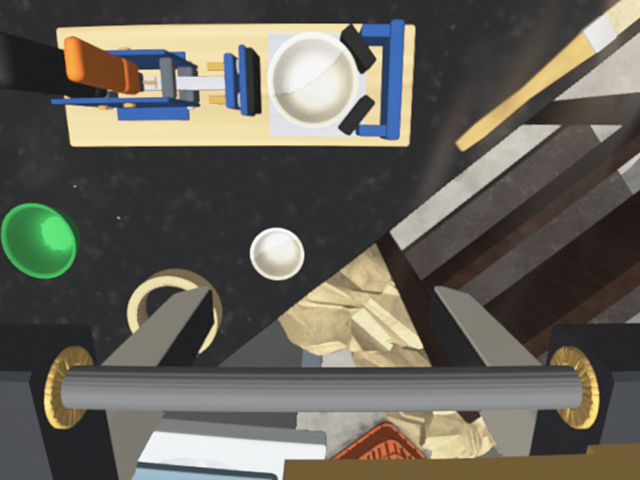

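The wrist view shows the jaw and pad at (245,80) and the bowl at (313,80). It looks past the fingers on the jaw's side, so it can be used to watch the jaw.

>>> move_arm(rows=[[1, 22.5, -34, 0, 0, 0, 0.006], [1, 22.5, -34, 0, 0, 0, 0], [1, 22.5, -34, 0, 0, 0, 0], [1, 22.5, -34, 0, 0, 0, 0], [1, 22.5, -33, 0, 0, 0, 0], [1, 0, 0, 0, 0, 0, 0], [1, 0, 0, 0, 0, 0, 0]])

```text
clock: 2.5
ee_pos: [0.5547, 0.0486, 0.263]
eef_rot: [0.999, 0.039, -0.001, 0.0]
contact_force: [-1.0, -0.4, -0.3]
grip_width: 0.995
finger_force: 0.0
```

```bash
python3 to.py; cat > see.py <<'E'
from h import *
import sys
from scipy.spatial.transform import Rotation as R
n=sys.argv[1]; o=arm.get_obs(); T=np.eye(4); T[:3,:3]=R.from_quat(o['eef_rot']).as_matrix(); T[:3,3]=o['ee_pos']
c=arm.get_calibration('wrist'); im,d=arm.grab_frame('wrist')
cv2.imwrite(f'pics/{n}.png',im[:,:,::-1]); np.save(f'{n}.npy',d); T=T@c['tool_from_camera']
V,U=np.mgrid[0:480,0:640]; K=np.array([[c['fx'],0,c['cx']],[0,c['fy'],c['cy']],[0,0,1.]])
xy=cv2.undistortPoints(np.stack([U.ravel(),V.ravel()],1)[:,None].astype(float),K,np.array([c['k1'],0,0,0.]))[:,0]
D=d.ravel(); P=(T@np.c_[xy*D[:,None],D,np.ones(D.size)].T).T[:,:3]
X=np.array([.0824,-.9966,0]); Y=np.array([.9966,.0824,0]); q=P-[.5529,.0506,0]
C=np.c_[q@X,q@Y,q[:,2]]*1000   # clamp frame mm
C[D<.05]=1e4
np.save(f'{n}_C.npy',C.reshape(480,640,3))
rgb=im.reshape(-1,3).astype(int); r,g,b=rgb.T
blue=(b>r+40); dark=rgb.max(1)<60
z=C[:,2]; x=C[:,0]; y=abs(C[:,1])
j=blue&(x>80)&(x<150)&(y<30)&(z>30)&(z<75)
p=dark&(x>90)&(x<160)&(y<27)&(z>35)&(z<75)
w=(rgb.min(1)>120)&(x>100)&(x<200)&(y<45)&(z>40)&(z<75)
t=(r>g+50)&(g>b)&(x>-20)&(x<60)&(y<16)&(z>150)&(z<195)
k=dark&(x>-30)&(x<15)&(y<18)&(z>150)&(z<200)
for nm,m in dict(jaw=j,pad=p,bowl=w,trig=t,handle=k).items():
    if m.sum()>5: print(nm,m.sum(),'x pct1,50,99',np.percentile(x[m],[1,50,99]).round(1),'y med',np.median(C[m,1]).round(1),'z max',z[m].max().round(1))
E
python3 see.py w3
```

```text
shift mm [ -1.51976273  -3.19402831 122.01366673] turn [ 0.00054238  0.00136461 -0.00535601] clock 2.5 [0.55472207 0.04861183 0.26301321] 0.995105608279736 0.0 [-1.04789507 -0.39833446 -0.34017151]
jaw 800 x pct1,50,99 [ 88.4 101.3 107.7] y med -1.0 z max 66.8
pad 93 x pct1,50,99 [108.3 110.2 111.7] y med -10.9 z max 65.2
bowl 2727 x pct1,50,99 [101.2 176.4 198.4] y med -5.8 z max 66.1
trig 1081 x pct1,50,99 [23.1 29.4 37.2] y med 2.8 z max 190.6
handle 1138 x pct1,50,99 [-16.2  -5.9   0.5] y med 9.3 z max 196.2
```

View pics/w3.png

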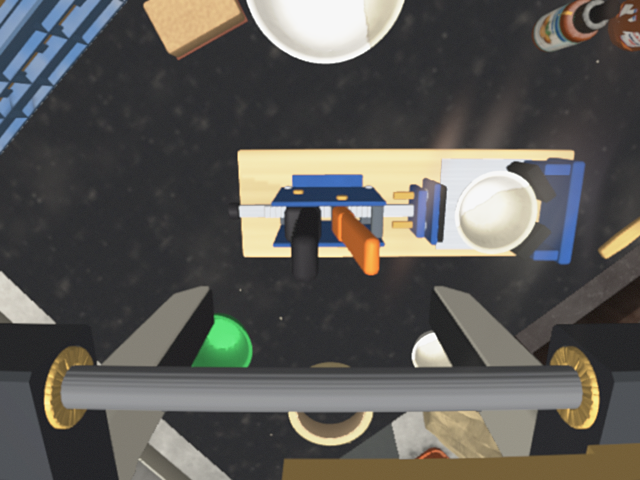

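The wrist view shows the handle at (305,245) and the trigger at (360,245) lying between the finger planes. In the clamp frame the measured handle spans -16 to 0 and the trigger front is at about 35, as expected. Next I correct by a few mm and descend.

>>> move_arm(rows=[[1, -1.5, -2, 0, 0, 0, -0.005], [1, 0, 0, 0, 0, 0, 0], [1, 0, 0, 32, 0, 0, 0], [1, 0, 0, 30, 0, 0, 0], [1, 0, 0, 30, 0, 0, 0], [1, 0, -1, 30, 0, 0, 0], [1, 0, 0, 0, 0, 0, 0], [1, 0, 0, 0, 0, 0, 0]])

```text
clock: 3.35
ee_pos: [0.5531, 0.052, 0.1422]
eef_rot: [0.999, 0.041, -0.0, 0.0]
contact_force: [-0.0, 0.3, 0.4]
grip_width: 0.997
finger_force: 0.0
```

```bash
python3 to.py; python3 see.py w4
```

```text
shift mm [-0.29345785  0.41894837  1.16998459] turn [ 5.68323879e-06  4.05984306e-04 -1.45268196e-03] clock 3.35 [0.55305905 0.05204137 0.14216986] 0.9965276048098091 0.0 [-0.01894144  0.32459882  0.37210005]
jaw 3126 x pct1,50,99 [ 88.1 100.9 106.8] y med 3.2 z max 66.6
bowl 5738 x pct1,50,99 [112.5 178.9 197.9] y med -4.7 z max 65.2
trig 3404 x pct1,50,99 [23.  27.9 36.6] y med 7.1 z max 190.8
handle 3571 x pct1,50,99 [-16.3  -7.2   0. ] y med 13.2 z max 196.0
```

View pics/w4.png

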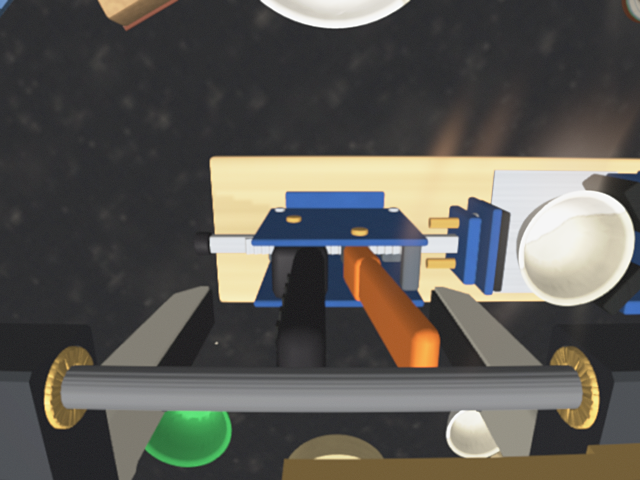

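The fingers straddle the handle at (300,310) and the trigger at (395,310). The two blue jaw plates at (465,245) and (485,245) and the bowl at (577,247) are in plain view. First squeeze.

>>> move_arm(rows=[[-0.5, 0, 0, 0, 0, 0, 0], [-0.5, 0, 0, 0, 0, 0, 0], [-0.5, 0, 0, 0, 0, 0, 0], [-0.5, 0, 0, 0, 0, 0, 0], [-0.5, 0, 0, 0, 0, 0, 0], [-0.5, 0, 0, 0, 0, 0, 0], [-0.5, 0, 0, 0, 0, 0, 0], [-0.5, 0, 0, 0, 0, 0, 0]], force=20)

```text
clock: 4.2
ee_pos: [0.5537, 0.0509, 0.1422]
eef_rot: [0.999, 0.041, 0.001, 0.002]
contact_force: [-0.3, -8.1, 4.6]
grip_width: 0.364
finger_force: 4.4
```

```bash
cat >> see.py <<'E'
# x profile: back plate & front plate front edges, pad front, bowl nearest rim (along the clamp's mid strip)
def span(m): 
    h,e=np.histogram(x[m],np.arange(80,150,1.5)); return ' '.join(f'{int(a)}:{k}' for a,k in zip(e,h) if k>8)
s=(z>45)&(z<75)
print('blue',span(blue&s&(y<24))); print('dark',span(dark&s&(y<27)))
ci=(rgb.min(1)>120)&(z>50)&(z<75)&(x>120); print('bowl rim x min',np.percentile(x[ci],[.5,2]).round(1))
E
python3 to.py; python3 see.py w5
```

```text
shift mm [-0.88026951 -0.75959901  1.21727858] turn [ 0.00321748 -0.00103746 -0.00051693] clock 4.2 [0.55373793 0.05091884 0.14222063] 0.36446160470929717 4.3938712938688695 [-0.2787523  -8.0544734   4.59993941]
jaw 3154 x pct1,50,99 [ 91.9 104.7 110.4] y med 3.4 z max 66.6
bowl 5705 x pct1,50,99 [115.9 178.5 197.9] y med -5.3 z max 65.2
trig 2130 x pct1,50,99 [ 2.1  8.3 15.5] y med 10.2 z max 191.0
handle 4000 x pct1,50,99 [-18.2  -8.4   0.1] y med 12.6 z max 200.0
blue 90:50 92:647 93:182 95:171 96:154 98:117 104:784 105:266 107:176 108:158 110:60
dark 
bowl rim x min [124.5 125.3]
```

The trigger is not home yet: the opening is 34 mm and still settling. I'll hold on.

>>> move_arm(rows=[[-0.8, 0, 0, 0, 0, 0, 0], [-0.8, 0, 0, 0, 0, 0, 0], [-0.8, 0, 0, 0, 0, 0, 0], [-0.8, 0, 0, 0, 0, 0, 0]], force=25)

```text
clock: 4.65
ee_pos: [0.5537, 0.0508, 0.1422]
eef_rot: [0.999, 0.041, 0.001, 0.002]
contact_force: [-0.6, -7.5, 3.9]
grip_width: 0.34
finger_force: 25.2
```

```bash
python3 to.py; python3 see.py w6
```

```text
shift mm [-0.86874539 -0.83903277  1.17323796] turn [ 0.00322802 -0.00097867 -0.00065607] clock 4.65 [0.55373297 0.05083848 0.14217679] 0.34004241709312666 25.175520284101367 [-0.56033578 -7.48903992  3.89737752]
jaw 3148 x pct1,50,99 [ 92.3 105.1 110.7] y med 3.3 z max 66.5
bowl 5684 x pct1,50,99 [116.6 178.8 197.9] y med -5.0 z max 65.0
trig 2209 x pct1,50,99 [ 0.9  7.3 14.5] y med 10.0 z max 190.6
handle 3745 x pct1,50,99 [-16.9  -7.6   0.2] y med 13.0 z max 199.8
blue 92:635 93:195 95:164 96:170 98:126 99:22 104:519 105:452 107:189 108:174 110:93
dark 
bowl rim x min [124.4 125.2]
```

The trigger is home: the opening is 31.6 mm, stalled at 25 N, and the jaw has advanced about 4 mm. The pad front is now about 9 mm from the rim. I'll release fully, nudging the tool 1 mm forward since the back finger bore on the handle.

>>> move_arm(rows=[[1, 0, 0, 0, 0, 0, 0], [1, 0, 0, 0, 0, 0, 0], [1, 0, 1, 0, 0, 0, 0], [1, 0, 0, 0, 0, 0, 0], [1, 0, 0, 0, 0, 0, 0], [1, 0, 0, 0, 0, 0, 0], [1, 0, 0, 0, 0, 0, 0], [1, 0, 0, 0, 0, 0, 0]])

```text
clock: 5.5
ee_pos: [0.5526, 0.0523, 0.1412]
eef_rot: [0.999, 0.041, -0.001, -0.0]
contact_force: [0.4, -0.8, -0.0]
grip_width: 0.973
finger_force: 0.0
```

```bash
python3 to.py; python3 see.py w7
```

```text
shift mm [0.16913178 0.71050045 0.24057454] turn [-0.00103518  0.0014267  -0.00048631] clock 5.5 [0.5525736  0.05229404 0.14124155] 0.9729248996445845 0.0 [ 0.3865129  -0.81568391 -0.02112525]
jaw 3052 x pct1,50,99 [ 92.3 105.  110.8] y med 3.1 z max 67.1
bowl 5742 x pct1,50,99 [116.9 179.  197.9] y med -4.7 z max 65.4
trig 3438 x pct1,50,99 [23.  27.8 36.6] y med 7.1 z max 190.7
handle 3622 x pct1,50,99 [-16.2  -7.2   0.1] y med 13.2 z max 196.0
blue 92:653 93:196 95:175 96:168 98:144 99:19 104:424 105:435 107:190 108:160 110:95
dark 
bowl rim x min [124.4 125.3]
```

The trigger is fully released (front back at 36.6) and the jaw held. Second squeeze.

>>> move_arm(rows=[[-0.8, 0, 0.5, 0, 0, 0, 0], [-0.8, 0, 0, 0, 0, 0, 0], [-0.8, 0, 0, 0, 0, 0, 0], [-0.8, 0, 0, 0, 0, 0, 0], [-0.8, 0, 0, 0, 0, 0, 0], [-0.8, 0, 0, 0, 0, 0, 0], [-0.8, 0, 0, 0, 0, 0, 0], [-0.8, 0, 0, 0, 0, 0, 0]], force=25)

```text
clock: 6.35
ee_pos: [0.5538, 0.0497, 0.1422]
eef_rot: [0.999, 0.041, 0.001, 0.001]
contact_force: [-0.6, 6.9, 3.8]
grip_width: 0.363
finger_force: 12.8
```

>>> move_arm(rows=[[-0.8, 0, 0, 0, 0, 0, 0], [-0.8, 0, 0, 0, 0, 0, 0], [-0.8, 0, 0, 0, 0, 0, 0]])

```text
clock: 6.65
ee_pos: [0.5537, 0.0508, 0.1422]
eef_rot: [0.999, 0.041, 0.001, 0.0]
contact_force: [0.5, -3.8, 4.6]
grip_width: 0.342
finger_force: 25.3
```

```bash
python3 to.py; python3 see.py w8
```

```text
shift mm [-0.85471205 -0.8420921   1.2006747 ] turn [ 0.00098176 -0.00116115 -0.0003862 ] clock 6.65 [0.55371941 0.05083191 0.14220249] 0.34217637882832497 25.255236653611064 [ 0.53995228 -3.84301939  4.60614983]
jaw 2623 x pct1,50,99 [ 97.1 102.8 115.7] y med 3.2 z max 67.2
bowl 5518 x pct1,50,99 [121.4 179.8 197.9] y med -6.0 z max 65.4
trig 2207 x pct1,50,99 [ 1.   7.4 14.5] y med 10.0 z max 190.7
handle 3711 x pct1,50,99 [-16.7  -7.6  -0. ] y med 13.0 z max 199.9
blue 96:537 98:270 99:167 101:171 102:152 104:64 108:9 110:354 111:205 113:181 114:123 116:14
dark 
bowl rim x min [121.3 125.3]
```

Second tooth: the jaw moved 5 mm, the plate gap is unchanged (no contact), and about 5 mm remains to the rim. Release, then squeeze a third time.

>>> move_arm(rows=[[1, 0, 0, 0, 0, 0, 0], [1, 0, 0, 0, 0, 0, 0], [1, 0, 0, 0, 0, 0, 0], [1, 0, 0, 0, 0, 0, 0], [1, 0, 0, 0, 0, 0, 0], [1, 0, 0, 0, 0, 0, 0], [1, 0, 0, 0, 0, 0, 0], [1, 0, 0, 0, 0, 0, 0]])

```text
clock: 7.5
ee_pos: [0.5527, 0.0517, 0.1413]
eef_rot: [0.999, 0.041, -0.001, -0.0]
contact_force: [0.9, 0.2, -0.1]
grip_width: 0.969
finger_force: 0.0
```

```bash
python3 see.py w9
```

```text
jaw 2556 x pct1,50,99 [ 96.9 102.3 115.9] y med 3.1 z max 66.6
bowl 5605 x pct1,50,99 [121.3 180.  198. ] y med -5.8 z max 65.1
trig 3419 x pct1,50,99 [23.  27.9 36.5] y med 7.2 z max 191.0
handle 3601 x pct1,50,99 [-16.3  -7.2   0. ] y med 13.2 z max 195.9
blue 96:551 98:260 99:176 101:168 102:161 104:68 110:289 111:205 113:168 114:125 116:21
dark 
bowl rim x min [121.3 125.3]
```

>>> move_arm(rows=[[-0.8, 0, 0, 0, 0, 0, 0], [-0.8, 0, 0, 0, 0, 0, 0], [-0.8, 0, 0, 0, 0, 0, 0], [-0.8, 0, 0, 0, 0, 0, 0], [-0.8, 0, 0, 0, 0, 0, 0], [-0.8, 0, 0, 0, 0, 0, 0], [-0.8, 0, 0, 0, 0, 0, 0], [-0.8, 0, 0, 0, 0, 0, 0]])

```text
clock: 8.35
ee_pos: [0.5538, 0.0497, 0.1422]
eef_rot: [0.999, 0.041, 0.001, 0.001]
contact_force: [-0.6, 7.8, 4.0]
grip_width: 0.365
finger_force: 13.4
```

>>> move_arm(rows=[[-0.8, 0, 0, 0, 0, 0, 0], [-0.8, 0, 0, 0, 0, 0, 0], [-0.8, 0, 0, 0, 0, 0, 0], [-0.8, 0, 0, 0, 0, 0, 0]])

```text
clock: 8.75
ee_pos: [0.5537, 0.0508, 0.1422]
eef_rot: [0.999, 0.041, 0.001, 0.0]
contact_force: [-0.7, -3.2, 5.7]
grip_width: 0.338
finger_force: 25.3
```

```bash
python3 to.py; python3 see.py w10; python3 - <<'E'
import cv2
a=[cv2.imread(f'pics/{n}.png')[150:330,410:640] for n in('w8','w10')]
cv2.imwrite('pics/cmp.png',cv2.resize(cv2.hconcat(a),None,fx=1.7,fy=3,interpolation=cv2.INTER_CUBIC))
E
```

```text
shift mm [-0.86743688 -0.84949768  1.21264401] turn [ 0.00094983 -0.00119486 -0.00048273] clock 8.75 [0.55373257 0.05082545 0.14221449] 0.3382740206408418 25.263527389615774 [-0.73143478 -3.23163533  5.73676661]
jaw 2481 x pct1,50,99 [101.7 106.6 121.1] y med 3.0 z max 66.7
bowl 5325 x pct1,50,99 [102.3 182.9 199.4] y med -7.4 z max 65.2
trig 2204 x pct1,50,99 [ 1.   7.4 14.6] y med 10.1 z max 190.6
handle 3705 x pct1,50,99 [-16.7  -7.6  -0. ] y med 13.0 z max 199.9
blue 101:469 102:326 104:171 105:160 107:166 108:107 114:166 116:251 117:172 119:139 120:36
dark 
bowl rim x min [125.4 126.9]
```

View pics/cmp.png

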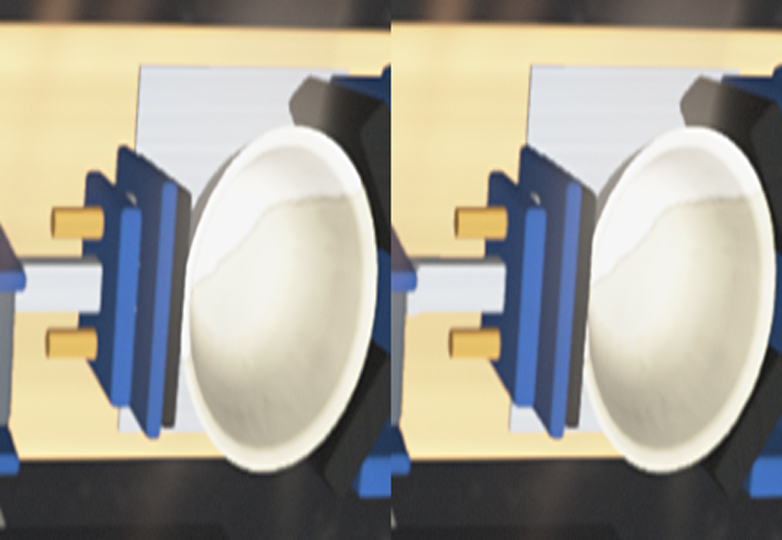

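The comparison shows the pad edge now meeting the rim at (592,270). The bowl slid about 1.6 mm towards the V, but the plate gap is unchanged, so the sprung pad is not compressed (about 0 N). One more full stroke gives at most about 5 mm (6 N), safely under 12 N.

>>> move_arm(rows=[[1, 0, 0, 0, 0, 0, 0], [1, 0, 0, 0, 0, 0, 0], [1, 0, 0, 0, 0, 0, 0], [1, 0, 0, 0, 0, 0, 0], [1, 0, 0, 0, 0, 0, 0], [1, 0, 0, 0, 0, 0, 0], [1, 0, 0, 0, 0, 0, 0], [1, 0, 0, 0, 0, 0, 0]])

```text
clock: 9.6
ee_pos: [0.5527, 0.0517, 0.1413]
eef_rot: [0.999, 0.041, -0.001, -0.0]
contact_force: [0.1, 0.1, -0.2]
grip_width: 0.973
finger_force: 0.0
```

```bash
python3 see.py w11
```

```text
jaw 2466 x pct1,50,99 [101.8 106.4 120.7] y med 2.8 z max 66.9
bowl 5401 x pct1,50,99 [102.  182.6 199.4] y med -7.1 z max 64.6
trig 3413 x pct1,50,99 [23.1 27.9 36.6] y med 7.1 z max 191.0
handle 3612 x pct1,50,99 [-16.2  -7.2   0. ] y med 13.2 z max 196.2
blue 101:470 102:333 104:172 105:162 107:159 108:125 114:161 116:243 117:186 119:134 120:35
dark 
bowl rim x min [125.6 126.7]
```

>>> move_arm(rows=[[-0.8, 0, 0, 0, 0, 0, 0], [-0.8, 0, 0, 0, 0, 0, 0], [-0.8, 0, 0, 0, 0, 0, 0], [-0.8, 0, 0, 0, 0, 0, 0], [-0.8, 0, 0, 0, 0, 0, 0], [-0.8, 0, 0, 0, 0, 0, 0], [-0.8, 0, 0, 0, 0, 0, 0], [-0.8, 0, 0, 0, 0, 0, 0]])

```text
clock: 10.45
ee_pos: [0.5538, 0.0496, 0.1422]
eef_rot: [0.999, 0.041, 0.001, 0.001]
contact_force: [-0.1, 8.8, 6.5]
grip_width: 0.362
finger_force: 15.6
```

>>> move_arm(rows=[[-0.8, 0, 0, 0, 0, 0, 0], [-0.8, 0, 0, 0, 0, 0, 0], [-0.8, 0, 0, 0, 0, 0, 0], [-0.8, 0, 0, 0, 0, 0, 0], [-0.8, 0, 0, 0, 0, 0, 0], [-0.8, 0, 0, 0, 0, 0, 0]])

```text
clock: 11.05
ee_pos: [0.5537, 0.0508, 0.1422]
eef_rot: [0.999, 0.041, 0.001, 0.0]
contact_force: [-0.0, -3.7, 4.8]
grip_width: 0.338
finger_force: 25.3
```

```bash
python3 to.py; python3 see.py w12; python3 - <<'E'
import cv2
a=[cv2.imread(f'pics/{n}.png')[150:330,410:640] for n in('w10','w12')]
cv2.imwrite('pics/cmp2.png',cv2.resize(cv2.hconcat(a),None,fx=1.7,fy=3,interpolation=cv2.INTER_CUBIC))
E
```

```text
shift mm [-0.84005995 -0.83604547  1.21408359] turn [ 0.0009903  -0.00116339 -0.00041642] clock 11.05 [0.55370427 0.05083672 0.14221589] 0.33781496965649277 25.33054486848414 [-4.68600560e-03 -3.65114112e+00  4.82028515e+00]
jaw 2432 x pct1,50,99 [106.4 111.1 122.1] y med 2.4 z max 67.2
bowl 5342 x pct1,50,99 [102.1 182.5 199.5] y med -6.9 z max 64.6
trig 2204 x pct1,50,99 [ 0.9  7.3 14.5] y med 10.0 z max 190.8
handle 3696 x pct1,50,99 [-16.7  -7.6  -0. ] y med 13.0 z max 199.8
blue 105:287 107:495 108:160 110:165 111:152 113:129 114:23 116:202 117:216 119:170 120:125 122:26
dark 
bowl rim x min [126.7 128.1]
```

View pics/cmp2.png

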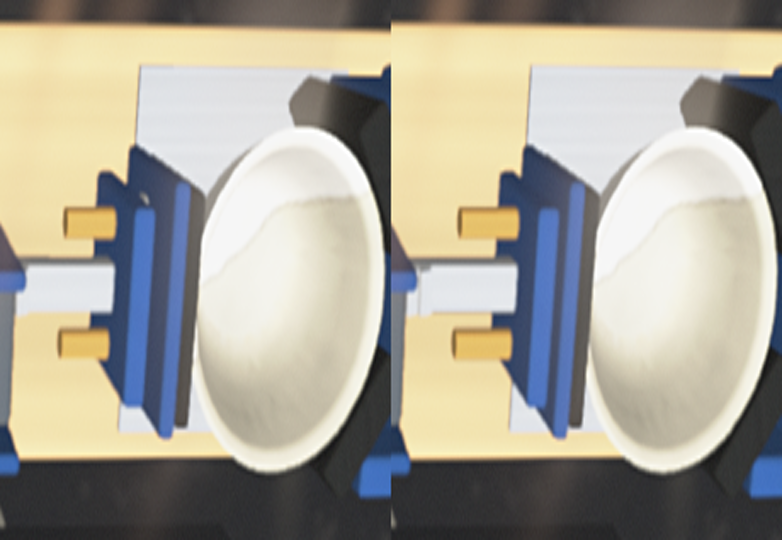

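After the fourth squeeze the plate gap has shrunk visibly. The back plate moved +4.7 mm and the pad only +1.2 mm, so compression is about 3.5 mm (about 4 N). The bowl is upright against the V and the trigger is held home at 25 N, so I hand in.

```bash
python3 -c "
from bench import arm
print(arm.hand_in())"
```

```text
the job is handed in; nothing more can be done
None
```

The job is handed in after four full squeezes: the pad presses the bowl into the V jaw with about 4 N (estimated from about 3.5 mm of pad compression), and the trigger is still held squeezed; the hand-in gave no verdict.

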